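Open a bench bend rig and seat the next test bar

TASK

Get the little three-point bend rig ready for its next test: push its lever up at the handle, past its balance point, so that it stays up by itself, and then push the flat bar that lies on the two support rollers home, so that it rests squarely against both locating pins and its end touches the end stop. Push gently with the fingertips only: grip and lift neither the lever nor the bar, leave the bar lying on the rollers and the lever up, and do not disturb the two weights on the rig or the things lying around it.

Things in the scene. Friction and masses are not known exactly. Their poses are not given: they have to be found in the camera images.
- rig: Bench bend rig, fixed to the worktop: grey base plate 12 mm thick, 212 x 110 mm, with all the rest on it. Origin on the worktop straight below the lever's pivot; z up, -x along the lowered lever to its handle (the rig's front), y along the pivot pin. Lengths below in mm in this frame. Nothing but the lever's handle stands in front of x = -172, nothing beyond y = 58.
- pivot (a point): Middle of the lever's pivot pin, 105 mm above the worktop, between two cheeks (58 mm wide over both, x -20 to 20, top at 125 mm). The pin lies along the rig's y axis.
- lever (a joint): Lever angle, rad: 0 lowered (level, on its lower stop); grows as the handle swings up and back over the pivot; 1.75 is the upper stop. Below about 1.0 the lever falls back to 0; above, the counterweight carries it on to the upper stop, where it stays. Pushing the handle up takes about 1.6 N. The lever is a steel bar 12 mm wide, 20 mm high.
- handle (a point): Middle of the lever's cross handle, on its axis: a round bar 112 mm long along the rig's y, 205 mm from the pivot; diameter 22 mm over its middle 20 mm, then 12, and 16 at the rubber grips (outer 24 mm of each end). Lowered it is 105 mm above the worktop, with free space under and in front of it. It swings in a circle of 205 mm about the pivot, up and towards the rig's +x.
- counterweight (a point): Middle of the lever's counterweight, a steel cylinder 46 mm in diameter and 34 mm long on the cranked tail, 79 mm from the pivot, up and behind it when the lever is lowered.
- nose (a point): Tip of the loading nose under the lever: 10 mm wide (y), 26 mm long (x). With the lever lowered it stands at rig x -118 to -92, y = 0, and reaches 6 mm below the roller tops, so that it bars the bar's way to the pins.
- roller_a (a point): Top of the middle of the -y support roller: steel, 12 mm in diameter, 86 mm long, along the rig's x (x -170 to -84) at y = -40, top 50 mm above the worktop, on a saddle 16 mm wide.
- roller_b (a point): The same for the +y support roller, at y = 40. Between the two saddles there are 64 mm of open width, free down to the base plate (12 mm above the worktop).
- pin_a (a point): Top of the -y locating pin, upright behind the bar: 8 mm in diameter, at rig x = -91, y = -26, top 66 mm above the worktop. A seated bar's back edge touches it, at x = -95.
- pin_b (a point): Top of the +y locating pin: the same, at x = -91, y = 26.
- end_stop (a point): Middle of the face of the end stop, an upright plate 6 mm thick on a bracket beside the -y roller: face at rig y = -60, looking to +y; x -117 to -93, top 63 mm above the worktop. The bar's -y end touches it when seated.
- bar_mid (a point): Centre of the flat aluminium test bar lying loose across the rollers: 20 x 120 x 6 mm, about 50 g; x along its width, y along its length, z up. At first it lies 35 to 47 mm in front of its seat (rig -x), up to 0.12 rad askew, its end 8 to 18 mm from the end stop (shifted to rig +y).
- seat (a point): Where the centre of the bar is when the bar is seated against both pins and the end stop: rig frame x = -105, y = 0, height 53 mm. The bar's length then lies along the rig's y.
- weight_500: Brass knobbed weight, 38 mm in diameter, 62 mm high, standing on the rig's base plate between the pins and the pivot, +y side; origin at its foot. Leave it alone.
- weight_200: Brass knobbed weight, 29 mm in diameter, 48 mm high, standing on the rig's base plate between the pins and the pivot, -y side; origin at its foot. Leave it alone.
- marker: Pen lying on the worktop, 17 x 135 x 16 mm; bystander.
- specimen_copper: Flat dog-bone specimen lying on the worktop, 20 x 150 x 4 mm; bystander.
- tweezers: Tweezers lying on the worktop, 12 x 128 x 10 mm; bystander.
- tape_roll: Roll of tape lying flat on the worktop behind the rig, about 103 mm across, 25 mm high; bystander.

How it is judged (in metres and radians):
On the way:
1. the lever stays up on its upper stop by itself, with nothing touching it (value of joint lever above 1.65 rad and contact force between each of the fingers, the arm and lever below 0.1 N), for 0.3 s.
At the end, for the whole second after the job is handed in: The lever rests up on its upper stop (angle over 1.65 rad) and the bar lies still and flat on the rollers, its centre within 4 mm of the seat both ways, square to the pins within 0.06 rad (value of joint lever above 1.65 rad and x of bar_mid in the frame of rig between -0.109 and -0.101 m and y of bar_mid in the frame of rig between -0.004 and 0.004 m and z of bar_mid in the frame of rig between 0.05 and 0.056 m and angle between the y axis of bar_mid and the y axis of rig, either way round below 0.06 rad and angle between bar_mid's own z axis and vertical below 0.05 rad and linear speed of bend_bar below 0.01 m/s); the robot touches nothing.
It fails at once if the bar is lifted off the rollers or dropped (z of bar_mid in the frame of rig above 0.062 m or z of bar_mid in the frame of rig below 0.045 m).
It fails at once if the bar is pinched or rammed (over 30 N) (contact force between the fingers and bend_bar above 30 N).
It fails at once if the lever is gripped or forced (over 30 N) (contact force between the fingers and lever above 30 N).
It fails at once if a weight on the rig is moved or tipped (distance of any of weight_500, weight_200 from where it was at the start of the episode above 0.015 m or angle between any of weight_500, weight_200's own z axis and vertical above 0.3 rad).
It fails at once if a thing lying around the rig is disturbed (distance of any of marker, specimen_copper, tweezers, tape_roll from where it was at the start of the episode above 0.03 m).
It also fails if it takes over 72 s, if anything falls off the work surface, if the arm or the gripper's body presses on something with over 40 N, if the wrist force passes 120 N, or if a joint passes its speed limit or range.

ROBOT

A 6-joint arm with a two-finger parallel gripper is mounted at the origin on a cart in front of the work surface, level with it; the furniture and walls round the work are solid. World frame = base frame: x ahead of the robot, y to its left, z up, the work surface at z = 0. Lengths are in mm, angles in rad, forces in N, time in s.
With the tool pointing down it reaches from about 400 to 925 mm from the base axis. Payload 12.5 kg.
Tool frame: the origin (TCP) lies midway between the tips of the shut fingers; the grasp point (between the pads) lies 19 mm behind it (env.tcp_to_grasp is the distance from the TCP to the grasp point, in mm); z points along the fingers, y is the line along which they close (so a half turn about z gives the same grasp; the last joint's range is limited). The gripper opens to 95 mm and grips with 3 to 60 N. Pads are 20 mm wide; open, the fingers measure 119 mm over their backs; the gripper's body (75 mm by 180 mm) begins 59 mm behind the grasp point.
Start: joints at [1.138, 0.491, 1.559, -0, 1.092, -0.106], TCP at [200.617, 591.945, 214.661] pointing down, gripper open.
Joint ranges: [-3.1, 3.1], [-0.84, 2.19], [0.05, 2.79], [-1.13, 4.28], [0.06, 2.93], [-2.69, 2.69]. Speed limits (rad/s): [2.22, 2.22, 2.79, 3.14, 3.14, 3.14].

INTERFACE

Orientations are given as [roll, pitch, yaw] about the fixed x, y, z axes, in that order (R = Rz(yaw) Ry(pitch) Rx(roll)).
In Python, from cell import env gives the robot as it stands. The module is installed in compiled form; this text tells all that it offers.
- The arm moves only by the tool step_arm, never from a script. Its argument "plan" is a list that holds one entry, the list of rows, each a list of 5 numbers: the shift along the tool's x, y, z in mm, then the turn about the tool's z in degrees, then the opening, from -1 (shut) to 1 (fully open). A call has 1 to 8 rows; each row is the pose to reach, as a shift and turn from the pose commanded when the call began, along the tool's axes at that moment; what a row does not reach only later rows make up. A row lasts 1/12 s, in which the tool goes at most 41.7 mm and 7.16 degrees, less where a joint would pass 70% of its speed; a pose out of reach is approached as far as the arm can. A call with a gripper value outside its range is refused whole. The fingers move at their own pace and stop on an object; the grip force is fixed at half the most. Time passes only in rows, so rows that repeat a pose let the fingers close. It gives the time, the measured TCP pose, the force, the opening and the grip force at its end, in the units of the state.
- env.state(): the state, without advancing time (a new reading comes with each control period).
- env.read_camera(name): name is "scene" or "top" or "wrist"; returns the picture (400x640x3 uint8, blue, green, red); there is no depth.
- env.get_calibration(name): a dict with "K" (3x3 intrinsics, pixels), "D" ([k1, k2, p1, p2, k3] as OpenCV has them; the pictures are not rectified), "extrinsics" (4x4, takes a point from world to camera coordinates). Camera axes: x right, y up, looking along -z (the intrinsics and any distortion apply to the point x, -y, -z); pixel columns grow to the right and rows downward; lengths in mm; the calibration is good to about 2 mm. A picture is of the moment at which its call begins: read the wrist's pose just before it. get_calibration takes no time and is no camera call; for the wrist camera it gives the pose at the moment of the call.
- env.job_done(): hands the job in; it is judged then, once.
The state is a dict: "t": time; "joints": joint angles; "qvel": joint speeds; "tau": joint torques, N m; "eef_pos": TCP position; "tcp_rot": TCP orientation; "ft_force": force on the tool from outside, world axes, zero at the start; "moment": the same for the moment, N m; "opening": opening from 0.0 (shut) to 1.0 (fully open); "grip_force": force on a finger pad.
Only numpy, scipy, OpenCV 4.12 (cv2) and the standard library are available. Lean on these libraries where they do the work, as an engineer would, in place of code of your own. Each camera call takes 0.05 s, during which the arm holds its last target. There are 200 camera calls.

## Working session

There is one attempt and no reset: what is moved stays moved. The work goes in short steps, Python scripts to look and compute and a tool call to move; the robot and the scene stay as the last step left them, time stands still between calls to the robot, and variables do not carry over. Pictures are saved under pics/ and viewed, at most 10 in all, crops included, and the job is handed in when it is done.

Besides the shell and the picture viewer there is one more tool, called after "Call:" in YAML: its name, and indented under it one key for each argument. step_arm: Moves the arm, as the interface text tells. Its arguments: {"type":"object","properties":{"plan":{"type":"array"}},"required":["plan"]}

```bash
mkdir -p pics
python3 - <<'E'
from cell import env
import cv2
s=env.state();print(s)
for n in("scene","top"):
    cv2.imwrite(f"pics/{n}0.png",env.read_camera(n)); c=env.get_calibration(n);print(n,c)
E
```

```text
{'t': 0.0, 'joints': array([ 1.13840972e+00,  4.91539137e-01,  1.55944668e+00, -1.59264381e-05,
        1.09167309e+00, -1.05634523e-01]), 'qvel': array([ 4.37591882e-04, -9.73230311e-04,  1.56739677e-04, -7.99192735e-04,
        1.05972218e-06, -2.60753645e-04]), 'tau': array([ 1.82947997e-04, -6.12648368e+01, -2.58179265e+01,  6.92499080e-02,
        4.82226012e-02, -4.19816092e-05]), 'eef_pos': array([200.50847348, 591.71464421, 214.07538268]), 'tcp_rot': array([-3.14053085e+00, -9.83772028e-05,  2.81484787e+00]), 'ft_force': array([-0.62863783, -0.14534805,  0.19416785]), 'moment': array([-0.07786849, -0.01970892, -0.04483379]), 'grip_force': 0.0, 'opening': 0.9990816496737766}
scene {'K': array([[430.43520518,   0.        , 312.41456429],
       [  0.        , 430.43520518, 191.27522904],
       [  0.        ,   0.        ,   1.        ]]), 'D': array([0.028948, 0.      , 0.      , 0.      , 0.      ]), 'extrinsics': array([[ 5.10025925e-01, -8.60104388e-01,  9.69519229e-03,
        -6.84819211e+01],
       [ 7.54225015e-01,  4.52603616e-01,  4.75704314e-01,
        -5.14711920e+02],
       [-4.13543447e-01, -2.35309177e-01,  8.79551823e-01,
        -8.82344503e+02],
       [ 0.00000000e+00,  0.00000000e+00,  0.00000000e+00,
         1.00000000e+00]])}
top {'K': array([[424.80710008,   0.        , 315.68959657],
       [  0.        , 424.80710008, 205.87052045],
       [  0.        ,   0.        ,   1.        ]]), 'D': array([0.01813204, 0.        , 0.        , 0.        , 0.        ]), 'extrinsics': array([[ 2.72564466e-02, -9.99432557e-01, -1.97901511e-02,
         2.17816794e+02],
       [ 9.97631521e-01,  2.59459078e-02,  6.37036732e-02,
        -5.26488172e+02],
       [-6.31540515e-02, -2.14796143e-02,  9.97772615e-01,
        -9.40744198e+02],
       [ 0.00000000e+00,  0.00000000e+00,  0.00000000e+00,
         1.00000000e+00]])}
```

View pics/scene0.png

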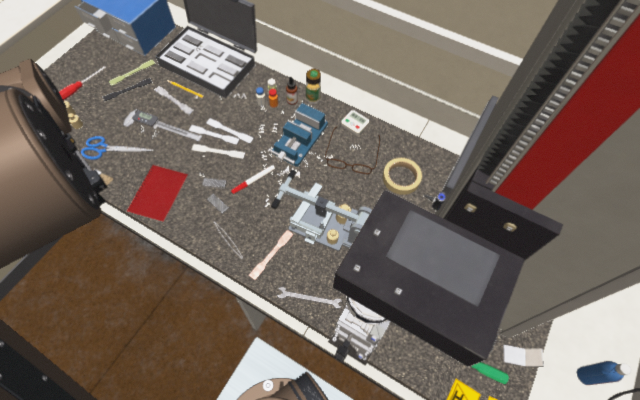

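View pics/top0.png

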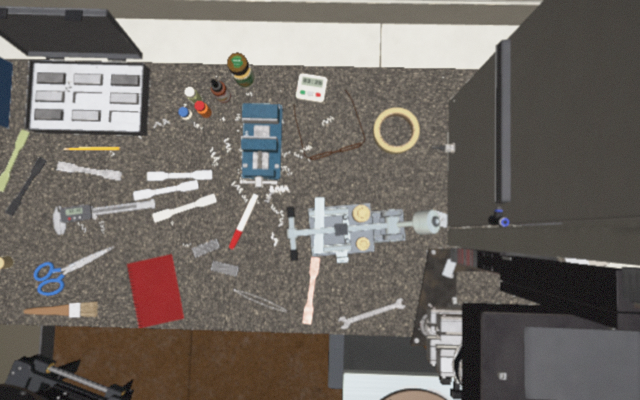

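The rig lies at around (290–445, 195–265) in the top picture: handle at left near (292,233), counterweight at right (430,222). So rig −x is roughly world +y. I'll enlarge it.

Run:
```python
import cv2
a=cv2.imread("pics/top0.png")[185:275,275:455]
cv2.imwrite("pics/c1.png",cv2.resize(a,None,fx=4.4,fy=4.4,interpolation=cv2.INTER_CUBIC))
a=cv2.imread("pics/scene0.png")[165:255,262:382]
cv2.imwrite("pics/c2.png",cv2.resize(a,None,fx=6,fy=6,interpolation=cv2.INTER_CUBIC))
```

```text
(no output)
```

View pics/c1.png

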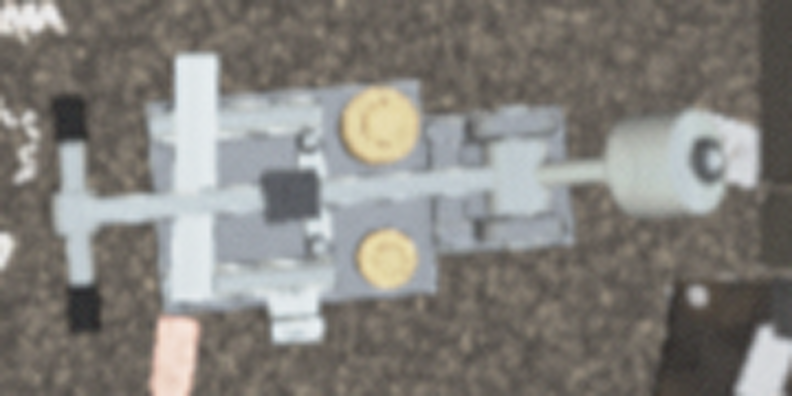

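View pics/c2.png

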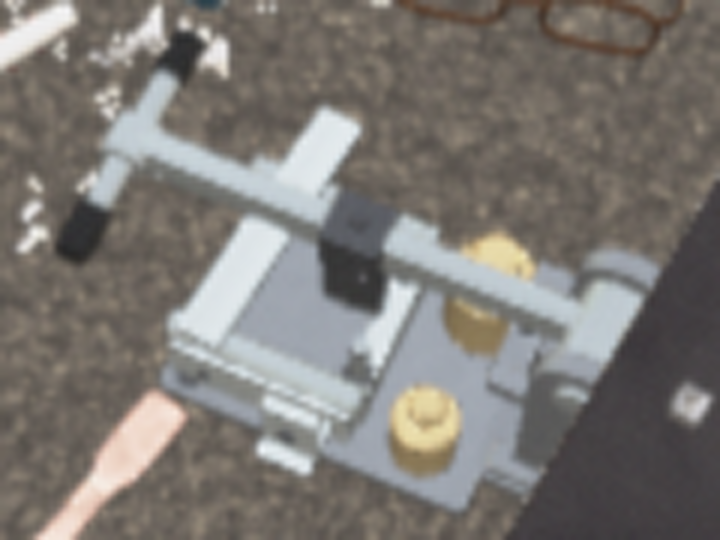

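The handle's grips are at crop (70,117) and (84,308), the pins at (308,140) and (316,243), the front plate corners at (150,105) and (165,312). The bar's corners are (175,55), (217,54), (213,297) and (175,300). I'll fit the rig pose to these.

```bash
cat > h.py <<'E'
import numpy as np, cv2
from scipy.optimize import least_squares
from cell import env
F=np.diag([1.,-1,-1])
def proj(c,P):
    E=c["extrinsics"];X=(np.asarray(P,float)@E[:3,:3].T+E[:3,3])@F
    return cv2.projectPoints(X[:,None],np.zeros(3),np.zeros(3),c["K"],c["D"])[0][:,0]
def ray(c,px,z):
    E=c["extrinsics"];n=cv2.undistortPoints(np.array([[px]],float),c["K"],c["D"])[0,0]
    R=E[:3,:3].T;o=-R@E[:3,3];d=R@F@np.array([n[0],n[1],1]);return o+d*(z-o[2])/d[2]
def rig2w(p,P):
    P=np.atleast_2d(np.asarray(P,float));c,s=np.cos(p[2]),np.sin(p[2])
    return np.c_[P[:,0]*c-P[:,1]*s+p[0],P[:,0]*s+P[:,1]*c+p[1],P[:,2]]
def w2rig(p,P):
    P=np.atleast_2d(P);q=P-[p[0],p[1],0];c,s=np.cos(p[2]),np.sin(p[2])
    return np.c_[q[:,0]*c+q[:,1]*s,-q[:,0]*s+q[:,1]*c,q[:,2]]
E
python3 - <<'E'
from h import *
T=env.get_calibration("top");S=env.get_calibration("scene")
tp=lambda a:(np.array(a)+.5)/4.4-.5+[275,185]
sp=lambda a:(np.array(a)+.5)/6-.5+[262,165]
P=np.array([[-205,44,112],[-205,-44,112],[-91,26,66],[-91,-26,66],[-172,55,12],[-172,-55,12]])
px=tp([[70,117],[84,308],[308,140],[316,243],[150,105],[165,312]])
Ps=np.array([[-205,44,108],[-205,-44,108],[-172,-55,12]]);ps=sp([[182,57],[82,231],[163,383]])
f=lambda p,both=1:np.r_[(proj(T,rig2w(p,P))-px).ravel(),both*(proj(S,rig2w(p,Ps))-ps).ravel()]
h=ray(T,px[0],112)
for b in(0,1):
    r=least_squares(f,[h[0],h[1]-205,-1.57],args=(b,));print(r.x,r.fun.round(1))
p=r.x;np.save("rig.npy",p)
for q in tp([[175,55],[217,54],[213,297],[175,300]]): print(ray(T,q,56).round(),w2rig(p,ray(T,q,56)).round(1))
for n,a in dict(handle=[-205,0,105],seat=[-105,0,53]).items():print(n,rig2w(p,a).round())
E
```

```text
[481.32933945  73.08692028  -1.45863814] [-0.5  0.1 -0.1 -0.1  0.8 -0.2  1.2  0.7 -1.1 -1.  -0.4  0.4 -0.  -0.
 -0.  -0.  -0.  -0. ]
[481.9915173   72.34310405  -1.45666224] [-0.1  0.   0.3 -0.2  1.2 -0.4  1.6  0.4 -0.8 -1.1 -0.   0.3 -1.  -0.1
 -0.3 -0.1 -1.6 -0.1]
[537. 234.  56.] [[-154.6   73.3   56. ]]
[538. 214.  56.] [[-133.9   71.9   56. ]]
[419. 212.  56.] [[-146.4  -46.9   56. ]]
[417. 231.  56.] [[-165.1  -46.8   56. ]]
handle [[459. 276. 105.]]
seat [[470. 177.  53.]]
```

```bash
cat >> h.py <<'E'
from scipy.spatial.transform import Rotation as Ro
def go(x,y,z,yaw=None):  # rig target -> shift in tool axes, turn
    p=np.load("rig.npy");s=env.state();R=Ro.from_euler('xyz',s["tcp_rot"]).as_matrix()
    d=R.T@(rig2w(p,[x,y,z])[0]-s["eef_pos"]);w=p[2]+np.pi
    want=np.array([np.cos(w),np.sin(w),0]) # tool x = -rig x
    q=R.T@want;print("t",s["t"],"rig",w2rig(p,s["eef_pos"]).round(1),"shift",d.round(1),"turn",np.degrees(np.arctan2(q[1],q[0])).round(2),"f",s["ft_force"].round(1))
E
python3 -c "
from h import *
go(-255,0,190);go(-255,0,214)"
```

```text
t 0.1 rig [[-548.1 -220.5  214.1]] shift [-324.5 -170.9   24.3] turn 64.73 f [-0.3 -0.1  0.9]
t 0.1 rig [[-548.1 -220.5  214.1]] shift [-3.245e+02 -1.709e+02  3.000e-01] turn 64.73 f [-0.3 -0.1  0.9]
```

Call:
step_arm:
  plan:
    - [[-40,-21,0,7,0.6],[-80,-42,0,14,0.6],[-120,-63,0,21,0.6],[-160,-84,0,28,0.6],[-200,-105,0,35,0.6],[-240,-126,0,42,0.6],[-280,-147,0,49,0.6],[-324,-171,0,56,0.6]]

```text
t: 0.77
eef_pos: [431.1, 348.4, 214.5]
tcp_rot: [-3.141, -0.0, 1.831]
ft_force: [1.5, 0.8, 0.3]
opening: 0.804
grip_force: 0.0
```

Call:
step_arm:
  plan:
    - [[0,0,0,7,0.6],[0,0,0,8.7,0.6],[0,0,0,8.7,0.6],[0,0,0,8.7,0.6]]

```text
t: 1.1
eef_pos: [430.0, 350.1, 214.5]
tcp_rot: [-3.141, 0.0, 1.687]
ft_force: [0.2, 0.2, 1.4]
opening: 0.8
grip_force: 0.0
```

```bash
python3 -c "
from h import *
go(-255,0,82)
c=env.get_calibration('wrist');cv2.imwrite('pics/w1.png',env.read_camera('wrist'))
p=np.load('rig.npy');print(proj(c,rig2w(p,[[-205,56,113],[-205,-56,113],[-91,26,66],[-91,-26,66],[-60,0,115],[-172,55,12],[-172,-55,12]])).round())
print(env.state()['opening'])"
```

```text
t 1.1 rig [[-281.8  -20.   214.5]] shift [-26.9  20.  132.5] turn 0.12 f [0.2 0.2 1.4]
[[399. 281.]
 [275. 280.]
 [355. 351.]
 [310. 350.]
 [335. 411.]
 [376. 264.]
 [287. 263.]]
0.8008832857940663
```

View pics/w1.png

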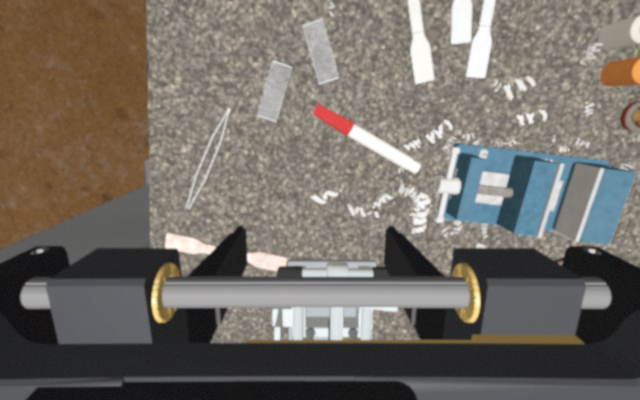

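The wrist view shows the rig's front plate edge at (287–376, 264), just where the fit puts it. I go down in front of the handle.

Call:
step_arm:
  plan:
    - [[-10,10,35,0,0.6],[-27,20,70,0,0.6],[-27,20,105,0,0.6],[-27,20,132,0,0.6],[-27,20,132,0,0.6],[-27,20,132,0,0.6]]

```text
t: 1.65
eef_pos: [452.4, 325.9, 82.2]
tcp_rot: [-3.139, 0.001, 1.687]
ft_force: [0.8, 0.2, -0.1]
opening: 0.8
grip_force: 0.0
```

Call:
step_arm:
  plan:
    - [[-10,0,0,0,0.6],[-20,0,0,0,0.6],[-26,0,0,0,0.6],[-29,0,0,0,0.6],[-30,0,0,0,0.6],[-30,0,0,0,0.6]]

```text
t: 2.15
eef_pos: [456.9, 296.3, 84.0]
tcp_rot: [3.14, -0.002, 1.684]
ft_force: [-1.5, 5.3, 4.1]
opening: 0.799
grip_force: 3.0
```

```bash
python3 -c "
from h import *
go(-255,0,82)"
```

```text
t 2.15 rig [[-225.3    0.5   84. ]] shift [29.7 -0.6  2. ] turn -0.06 f [-1.5  5.3  4.1]
```

Call:
step_arm:
  plan:
    - [[-1,0,0,0,0.6],[-2,0,-2,0,0.6],[-2,0,-5,0,0.6],[-2,0,-8,0,0.6]]

```text
t: 2.48
eef_pos: [456.9, 295.9, 91.8]
tcp_rot: [3.139, -0.004, 1.684]
ft_force: [-2.7, 18.7, -1.0]
opening: 0.8
grip_force: 9.3
```

Call:
step_arm:
  plan:
    - [[0,0,-4,0,0.6],[-0.5,0,-8,0,0.6],[-0.8,0,-12,0,0.6],[-1.3,0,-16,0,0.6]]

```text
t: 2.82
eef_pos: [457.1, 294.7, 108.0]
tcp_rot: [3.139, -0.004, 1.684]
ft_force: [-4.9, 19.5, 0.7]
opening: 0.802
grip_force: 10.1
```

```bash
python3 -c "
from h import *
go(-255,0,82)
cv2.imwrite('pics/s2.png',cv2.resize(env.read_camera('scene')[130:260,240:400],None,fx=4,fy=4))"
```

```text
t 2.8167 rig [[-223.8    0.6  108. ]] shift [31.1 -0.7 26.1] turn -0.07 f [-4.9 19.5  0.7]
```

View pics/s2.png

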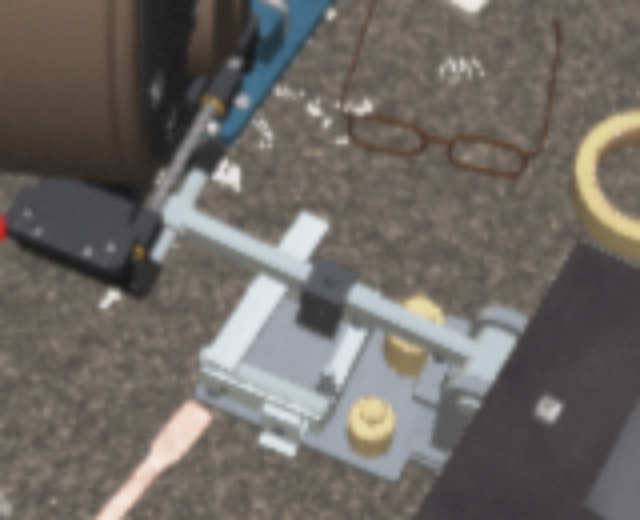

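```bash
python3 -c "
from h import *
S=env.get_calibration('scene');p=np.load('rig.npy')
for h in(0,10,20,24,30):print(h,proj(S,rig2w(p,[[-np.sqrt(205**2-h*h),0,105+h+11]])).round(1))"
```

```text
0 [[283.  186.6]]
10 [[282.8 184.6]]
20 [[282.9 182.6]]
24 [[283.  181.8]]
30 [[283.2 180.7]]
```

Call:
step_arm:
  plan:
    - [[-0.5,0,-5,0,0.6],[-1.1,0,-10,0,0.6],[-1.8,0,-15,0,0.6],[-2.6,0,-20,0,0.6],[-3.5,0,-25,0,0.6],[-4.6,0,-30,0,0.6]]

```text
t: 3.37
eef_pos: [457.6, 289.5, 138.1]
tcp_rot: [3.139, -0.004, 1.684]
ft_force: [-2.7, 12.3, 1.4]
opening: 0.805
grip_force: 6.3
```

Call:
step_arm:
  plan:
    - [[-1.6,0,-5,0,0.6],[-3.2,0,-10,0,0.6],[-5,0,-15,0,0.6],[-6.8,0,-20,0,0.6],[-8.9,0,-25,0,0.6],[-11,0,-30,0,0.6],[-13.4,0,-35,0,0.6],[-16,0,-40,0,0.6]]

```text
t: 4.03
eef_pos: [459.3, 274.7, 178.8]
tcp_rot: [3.138, -0.006, 1.684]
ft_force: [-6.2, 22.2, 9.6]
opening: 0.798
grip_force: 11.3
```

```bash
python3 -c "
from h import *
go(-255,0,82)
S=env.get_calibration('scene');p=np.load('rig.npy')
for h in(0,60,80,94,110):print(h,proj(S,rig2w(p,[[-np.sqrt(205**2-h*h),0,105+h+11]])).round(1))
cv2.imwrite('pics/s3.png',cv2.resize(env.read_camera('scene')[130:260,240:400],None,fx=4,fy=4))"
```

```text
t 4.0333 rig [[-203.6    0.5  178.8]] shift [50.8 -0.9 97.1] turn -0.07 f [-6.2 22.2  9.6]
0 [[283.  186.6]]
60 [[285.2 175.2]]
80 [[287.7 171.8]]
94 [[290.1 169.6]]
110 [[293.7 167.3]]
```

View pics/s3.png

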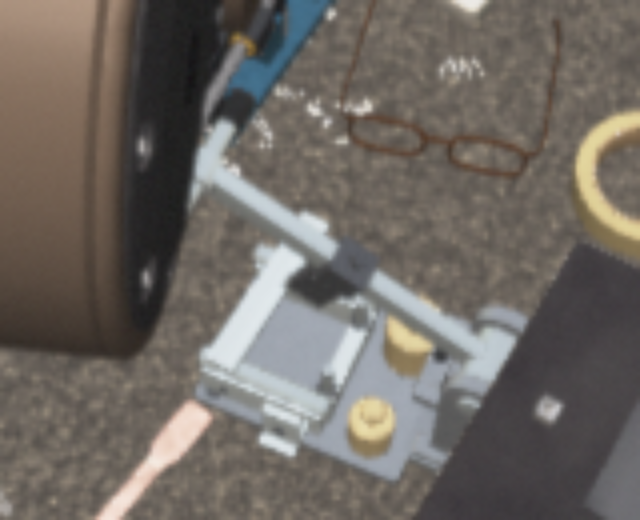

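Call:
step_arm:
  plan:
    - [[-1.2,0,-6,0,0.6],[-4,0,-11,0,0.6],[-7,0,-16,0,0.6],[-10.4,0,-21,0,0.6],[-14,0,-26,0,0.6],[-17.8,0,-31,0,0.6],[-21.8,0,-36,0,0.6],[-26,0,-41,0,0.6]]

```text
t: 4.75
eef_pos: [462.2, 248.8, 220.4]
tcp_rot: [3.138, -0.007, 1.684]
ft_force: [-7.1, 20.6, 16.1]
opening: 0.801
grip_force: 11.0
```

Call:
step_arm:
  plan:
    - [[-1,0,-5,0,0.6],[-6.5,0,-10,0,0.6],[-11.5,0,-15,0,0.6],[-17,0,-20,0,0.6],[-23,0,-25,0,0.6],[-29.5,0,-30,0,0.6]]

```text
t: 5.25
eef_pos: [465.5, 216.4, 248.6]
tcp_rot: [3.141, -0.0, 1.686]
ft_force: [0.3, 1.8, 0.5]
opening: 0.802
grip_force: 0.5
```

Call:
step_arm:
  plan:
    - [[-6,0,-5,0,0.6],[-12,0,-9,0,0.6],[-18,0,-13,0,0.6],[-24,0,-17,0,0.6],[-30,0,-20,0,0.6],[-36,0,-22,0,0.6],[-42,0,-24,0,0.6],[-48,0,-26,0,0.6]]

```text
t: 5.92
eef_pos: [471.1, 168.6, 273.7]
tcp_rot: [-3.141, 0.0, 1.686]
ft_force: [-0.2, 0.3, -0.6]
opening: 0.798
grip_force: 0.0
```

```bash
python3 -c "
from h import *
go(-180,0,270)
cv2.imwrite('pics/s4.png',cv2.resize(env.read_camera('scene')[110:270,230:430],None,fx=3.5,fy=3.5))"
```

```text
t 5.9167 rig [[-9.690e+01  1.000e-01  2.737e+02]] shift [83.1 -0.1  3.7] turn 0.04 f [-0.2  0.3 -0.6]
```

View pics/s4.png

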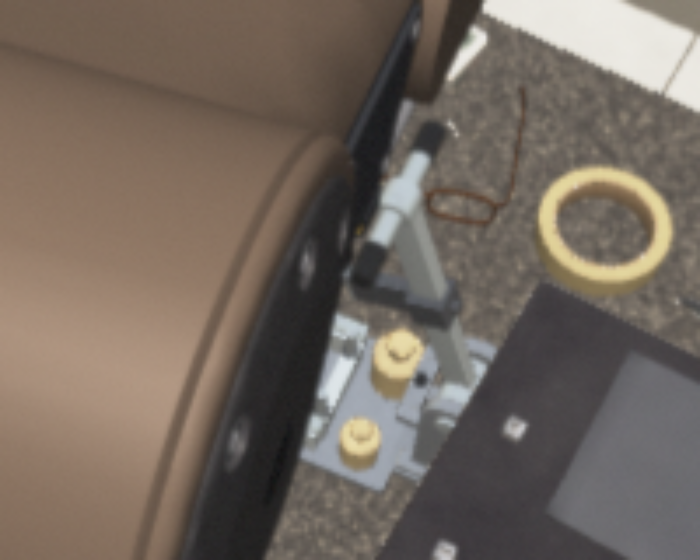

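The handle is now high, at crop (402,190), i.e. (345,164) in full. With no force on the tool, the lever has swung over. I back off.

Call:
step_arm:
  plan:
    - [[30,0,0,0,0.6],[60,0,0,0,0.6],[90,0,0,0,0.2],[110,0,0,0,-0.2],[110,0,0,0,-0.35],[110,0,0,0,-0.35]]

```text
t: 6.47
eef_pos: [458.2, 279.0, 273.3]
tcp_rot: [-3.141, 0.0, 1.687]
ft_force: [-0.1, 0.4, -0.0]
opening: 0.579
grip_force: 0.0
```

```bash
python3 -c "
from h import *
go(-206,10,110)
S=env.get_calibration('scene');p=np.load('rig.npy')
for h in(1.1,1.3,1.5,1.65,1.75):print(h,proj(S,rig2w(p,[[-205*np.cos(h),0,105+205*np.sin(h)+8]])).round(1))
T=env.get_calibration('top')
im=env.read_camera('scene');a=cv2.resize(im[130:260,270:390],None,fx=3.3,fy=3.3)
b=cv2.resize(env.read_camera('top')[160:290,270:450],None,fx=3.3,fy=3.3);cv2.imwrite('pics/st5.png',np.hstack([a,b])[:, :800] if 0 else cv2.resize(np.hstack([a,b]),(800,347)))
print(env.state()['opening'])"
```

```text
t 6.4667 rig [[-2.081e+02 -1.000e-01  2.733e+02]] shift [ -2.   10.2 163.3] turn 0.14 f [-0.1  0.4 -0. ]
1.1 [[329.1 163.1]]
1.3 [[347.5 165.9]]
1.5 [[367.4 171.4]]
1.65 [[382.6 177.2]]
1.75 [[392.5 181.8]]
0.49039923663235674
```

View pics/st5.png

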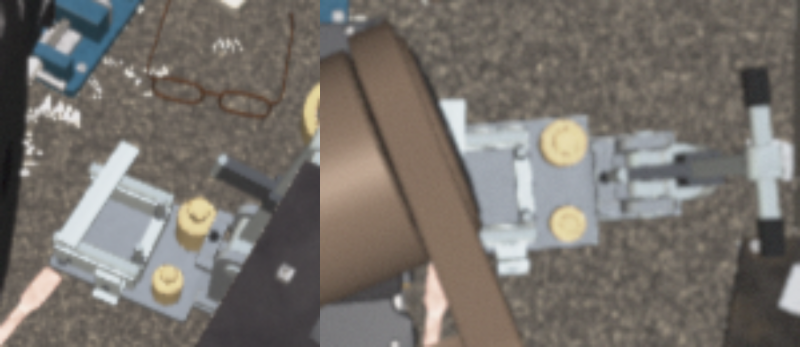

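The lever has swung on over the pivot (top view: handle right of it at (768,155)), and the bar is untouched. Next I go down in front of the bar.

Call:
step_arm:
  plan:
    - [[2,0,40,0,-0.36],[2,0,80,0,-0.36],[2,0,120,0,-0.36],[2,0,160,0,-0.36],[2,0,200,0,-0.36],[2,0,231,0,-0.36],[2,0,231,0,-0.36],[2,0,231,0,-0.36]]

```text
t: 7.23
eef_pos: [458.2, 279.5, 42.3]
tcp_rot: [-3.139, 0.001, 1.684]
ft_force: [-0.5, 0.6, 0.1]
opening: 0.323
grip_force: 0.0
```

```bash
python3 -c "
from h import *
go(-180,0,42);go(-129,0,42);print(env.state()['opening'])"
```

```text
t 7.2333 rig [[-2.086e+02 -1.000e-01  4.230e+01]] shift [-28.6   0.1   0.3] turn -0.03 f [-0.5  0.6  0.1]
t 7.2333 rig [[-2.086e+02 -1.000e-01  4.230e+01]] shift [-79.6   0.1   0.3] turn -0.03 f [-0.5  0.6  0.1]
0.3225901151829202
```

Call:
step_arm:
  plan:
    - [[-12,0,0,0,-0.36],[-24,0,0,0,-0.36],[-29,0,0,0,-0.36],[-33,0,0,0,-0.36],[-37,0,0,0,-0.36],[-41,0,0,0,-0.36],[-45,0,0,0,-0.36],[-49,0,0,0,-0.36]]

```text
t: 7.9
eef_pos: [464.0, 231.6, 42.8]
tcp_rot: [3.141, -0.0, 1.686]
ft_force: [-0.4, 0.2, 0.5]
opening: 0.323
grip_force: 0.3
```

Call:
step_arm:
  plan:
    - [[-4,0,0,0,-0.36],[-8,0,0,0,-0.36],[-12,0,0,0,-0.36],[-16,0,0,0,-0.36],[-20,0,0,0,-0.36],[-24,0,0,0,-0.36],[-27,0,0,0,-0.36],[-28,0,0,0,-0.36]]

```text
t: 8.57
eef_pos: [467.1, 203.6, 42.6]
tcp_rot: [-3.142, -0.0, 1.685]
ft_force: [-0.2, 0.3, 0.3]
opening: 0.321
grip_force: 0.2
```

```bash
python3 -c "
from h import *
go(-180,0,42)"
```

```text
t 8.5667 rig [[-1.321e+02  1.000e-01  4.260e+01]] shift [47.9 -0.1  0.6] turn 0.02 f [-0.2  0.3  0.3]
```

Call:
step_arm:
  plan:
    - [[-2,0,0,0,-0.36],[-3,0,0,0,-0.36],[-3,0,0,0,-0.36],[8,0,0,0,-0.36],[8,0,-30,0,-0.36],[8,20,-60,0,-1],[0,60,-60,0,-1],[-20,95,-60,0,-1]]

```text
t: 9.23
eef_pos: [565.5, 197.7, 105.1]
tcp_rot: [3.137, -0.001, 1.689]
ft_force: [0.3, 0.8, 0.3]
opening: 0.166
grip_force: 0.0
```

```bash
python3 -c "
from h import *
go(-107,97,45)
T=env.get_calibration('top');p=np.load('rig.npy')
im=env.read_camera('top');cv2.imwrite('pics/t6.png',cv2.resize(im[180:280,280:400],None,fx=6,fy=6,interpolation=2))
print((proj(T,rig2w(p,[[-119,73,56],[-99,73,56],[-119,-47,56],[-99,-47,56],[-95,-60,63]]))-[280,180])*6)"
```

```text
t 9.2333 rig [[-115.    97.2  105.1]] shift [-8.1 -0.5 60.1] turn 0.21 f [0.3 0.8 0.3]
[[304.36568564  94.70338916]
 [359.40984432  89.83097502]
 [334.1437114  426.3804764 ]
 [389.68056943 421.58068838]
 [405.19584708 457.99301885]]
```

View pics/t6.png

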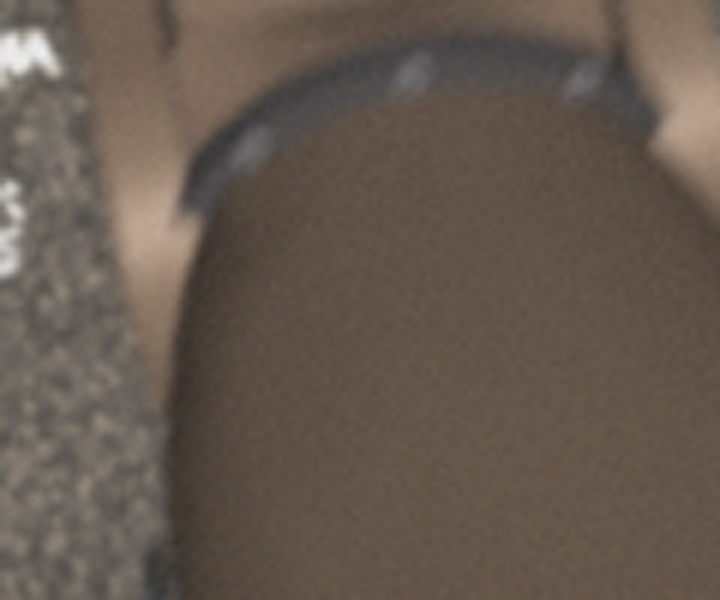

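The arm hides the bar in this view, so I go on by touch: down beside the bar's +y end with shut fingers.

Call:
step_arm:
  plan:
    - [[-6,0,20,0,-1],[-6,0,40,0,-1],[-6,0,60,0,-1],[-6,0,60,0,-1],[-6,-4,60,0,-1],[-6,-7,60,0,-1],[-6,-10,60,0,-1],[-6,-13,60,0,-1]]

```text
t: 9.95
eef_pos: [551.5, 187.9, 43.8]
tcp_rot: [3.14, -0.0, 1.686]
ft_force: [0.7, -0.0, -0.2]
opening: 0.002
grip_force: 0.0
```

Call:
step_arm:
  plan:
    - [[0,-2,0,0,-1],[0,-4,0,0,-1],[0,-6,0,0,-1],[0,-7.5,0,0,-1],[0,-8.5,0,0,-1],[0,-8.5,0,0,-1]]

```text
t: 10.45
eef_pos: [542.9, 186.6, 42.7]
tcp_rot: [3.142, -0.0, 1.686]
ft_force: [0.1, -0.5, 0.1]
opening: 0.006
grip_force: 0.0
```

```bash
python3 -c "
from h import *
go(-108,72,45);print(env.state()['opening'])"
```

```text
t 10.45 rig [[-106.6   73.6   42.7]] shift [ 1.4 -1.5 -2.3] turn 0.04 f [ 0.1 -0.5  0.1]
0.00617270332954226
```

Call:
step_arm:
  plan:
    - [[0,-0.7,0,0,-1],[0,-1.4,0,0,-1],[0,-1.4,0,0,-1],[0,-1.4,0,0,-1]]

```text
t: 10.78
eef_pos: [541.6, 186.5, 42.6]
tcp_rot: [-3.141, -0.0, 1.686]
ft_force: [0.9, 0.7, 0.7]
opening: 0.004
grip_force: 0.2
```

Call:
step_arm:
  plan:
    - [[0,-0.5,0,0,-1],[0,-1,0,0,-1],[0,-1,0,0,-1],[0,-1,0,0,-1]]

```text
t: 11.12
eef_pos: [540.5, 186.3, 42.6]
tcp_rot: [-3.141, -0.0, 1.686]
ft_force: [-0.0, 0.4, -0.0]
opening: 0.004
grip_force: 0.1
```

Call:
step_arm:
  plan:
    - [[0,-0.5,0,0,-1],[0,-1,0,0,-1],[0,-1,0,0,-1],[0,-1,0,0,-1]]

```text
t: 11.45
eef_pos: [539.6, 186.2, 42.6]
tcp_rot: [-3.141, -0.0, 1.686]
ft_force: [0.3, -0.2, -0.4]
opening: 0.005
grip_force: 0.0
```

Call:
step_arm:
  plan:
    - [[0,-0.4,0,0,-1],[0,-0.8,0,0,-1],[0,-0.8,0,0,-1],[0,-0.8,0,0,-1]]

```text
t: 11.78
eef_pos: [538.8, 186.1, 42.6]
tcp_rot: [-3.141, -0.0, 1.686]
ft_force: [0.1, -0.8, -0.5]
opening: 0.006
grip_force: 0.0
```

Call:
step_arm:
  plan:
    - [[0,-0.4,0,0,-1],[0,-0.8,0,0,-1],[0,-0.8,0,0,-1],[0,-0.8,0,0,-1]]

```text
t: 12.12
eef_pos: [538.0, 186.1, 42.6]
tcp_rot: [-3.142, -0.0, 1.686]
ft_force: [0.4, -0.6, -1.2]
opening: 0.004
grip_force: 0.0
```

Call:
step_arm:
  plan:
    - [[0,-0.4,0,0,-1],[0,-0.8,0,0,-1],[0,-0.8,0,0,-1],[0,-0.8,0,0,-1]]

```text
t: 12.45
eef_pos: [537.2, 186.0, 42.6]
tcp_rot: [-3.142, -0.0, 1.686]
ft_force: [-0.9, -0.2, 0.5]
opening: 0.002
grip_force: 0.0
```

Call:
step_arm:
  plan:
    - [[0,-0.4,0,0,-1],[0,-0.8,0,0,-1],[0,-0.8,0,0,-1],[0,-0.8,0,0,-1]]

```text
t: 12.78
eef_pos: [536.6, 185.9, 42.7]
tcp_rot: [3.141, -0.0, 1.686]
ft_force: [0.9, -0.3, -0.2]
opening: 0.005
grip_force: 0.3
```

Call:
step_arm:
  plan:
    - [[0,15,0,0,-1],[0,20,-40,0,-1],[0,20,-80,0,-0.36],[40,-10,-80,0,-0.36],[80,-40,-80,0,-0.36],[120,-68,-80,0,-0.36],[160,-68,-80,0,-0.36],[200,-68,-80,0,-0.36]]

```text
t: 13.45
eef_pos: [447.1, 360.7, 123.1]
tcp_rot: [-3.141, 0.0, 1.685]
ft_force: [1.4, 0.1, 0.1]
opening: 0.311
grip_force: 0.0
```

```bash
python3 -c "
from h import *
go(-200,0,42)
T=env.get_calibration('top');p=np.load('rig.npy');im=env.read_camera('top');cv2.imwrite('pics/t7.png',im)
# rectify plane z=56 of rig: x -135..-75, y -75..80, 2 mm grid
def rect(im,xs,ys,z):
    G=np.array([[x,y,z] for y in ys for x in xs],float);q=proj(T,rig2w(p,G)).astype(np.float32).reshape(len(ys),len(xs),2)
    return cv2.remap(im,q[...,0],q[...,1],cv2.INTER_CUBIC)
g=rect(cv2.cvtColor(im,6),np.arange(-139,-76,3),np.arange(80,-80,-4),56)
print('      ',*['%4d'%x for x in range(-139,-76,3)])
for y,r in zip(range(80,-80,-4),g):print('%4d: '%y,*['%4d'%v for v in r])
"
```

```text
t 13.45 rig [[-290.5   -1.8  123.1]] shift [-90.5   1.8  81.1] turn 0.02 f [1.4 0.1 0.1]
       -139 -136 -133 -130 -127 -124 -121 -118 -115 -112 -109 -106 -103 -100  -97  -94  -91  -88  -85  -82  -79
  80:   105  117  123  127  118  111  116  119  108  104  111  110  105  104  111  109  114  109  119  128  102
  76:   119  111  106  108  111  111  104  103  101  105  101  105  103  100  102   98   98   99  112  122  108
  72:   101  105  101  101  109  100   94   93  101  106  108  121  126  112  103   95   93   97   97  104  109
  68:    88   90   94   92   99  100   98   93  108  107  108  102  107  118  100   91   97   97   95  100  114
  64:    97   99  104   99   96  105  103   91   88   99  103   91   89   99   95   90   91   98  114  115  127
  60:   114  123  125  119  101   99  100  122  164  166  154  149  155  148  109  108  111  105  107  109  110
  56:   102  116  115  117  116  113  107  174  234  233  230  232  232  220  159  122  115  109  120  119   99
  52:   101  108  113  118  128  140  135  172  228  228  229  230  232  228  184  135  113  105  130  126  122
  4
[... 2880 characters left out ...]
172  159  159  157  153  151
 -56:   125  123  114  107   98   82  112  200  227  225  227  229  229  231  209  117   93  102  106  108  111
 -60:   106  112  113  101  100   96  100  169  208  208  211  220  226  222  187  126   91   94  102  108  112
 -64:    92   97  100   95  107  113  112  206  228  223  223  226  227  232  237  171   97  103  105  111  116
 -68:   107  110  125  118   99   97  113  214  231  220  206  210  224  230  229  154   97  103   95  101  107
 -72:   116  120  122  113  103  102  105  142  153  150  157  164  174  174  163  112   93  106   95  106  103
 -76:   122  111  105   98   96   91   97   96   92  103  117  103   98  100   98  101  106  108  107  113   92
```

By code, the bar now spans x −118…−98, y −60…+60, square: its end is at the stop, with 3 mm left to the pins. Final push in x.

Call:
step_arm:
  plan:
    - [[-40,2,20,0,-0.36],[-75,2,50,0,-0.36],[-85,2,81,0,-0.36],[-85,2,81,0,-0.36],[-110,2,81,0,-0.36],[-135,2,81,0,-0.36],[-150,2,81,0,-0.36],[-157,2,81,0,-0.36]]

```text
t: 14.17
eef_pos: [469.7, 203.0, 42.4]
tcp_rot: [3.141, -0.0, 1.684]
ft_force: [-0.7, 0.1, 0.3]
opening: 0.321
grip_force: 0.0
```

Call:
step_arm:
  plan:
    - [[-2,0,0,0,-0.36],[-4,0,0,0,-0.36],[-5,0,0,0,-0.36],[-6,0,0,0,-0.36],[-6,0,0,0,-0.36]]

```text
t: 14.58
eef_pos: [470.1, 199.0, 41.9]
tcp_rot: [3.141, -0.001, 1.686]
ft_force: [-0.6, 4.9, 2.0]
opening: 0.321
grip_force: 2.1
```

```bash
python3 -c "
from h import *
go(-126,0,42);print(env.state()['opening'])"
```

```text
t 14.5833 rig [[-127.2    2.6   41.9]] shift [-1.2 -2.6 -0.1] turn 0.06 f [-0.6  4.9  2. ]
0.3209711731592931
```

Call:
step_arm:
  plan:
    - [[-0.7,0,0,0,-0.36],[-0.7,0,0,0,-0.36]]

```text
t: 14.75
eef_pos: [470.1, 198.8, 41.9]
tcp_rot: [3.141, -0.001, 1.686]
ft_force: [-1.2, 10.2, 1.5]
opening: 0.321
grip_force: 5.1
```

Call:
step_arm:
  plan:
    - [[10,0,0,0,-0.36],[40,0,0,0,-0.36],[80,0,0,0,-0.36],[120,0,-30,0,-0.36],[160,0,-60,0,-0.36],[170,0,-80,0,-0.36],[170,0,-80,0,-0.36]]

```text
t: 15.33
eef_pos: [451.1, 371.8, 126.5]
tcp_rot: [3.134, -0.004, 1.69]
ft_force: [-0.7, -0.7, -0.1]
opening: 0.318
grip_force: 0.0
```

```bash
python3 -c "
from h import *
T=env.get_calibration('top');p=np.load('rig.npy');im=env.read_camera('top');g0=cv2.cvtColor(im,6)
def rect(xs,ys,z):
    G=np.array([[x,y,z] for y in ys for x in xs],float);q=proj(T,rig2w(p,G)).astype(np.float32).reshape(len(ys),len(xs),2)
    return cv2.remap(g0,q[...,0],q[...,1],cv2.INTER_CUBIC)
xs=np.arange(-127,-84,2)
print('     ',*['%4d'%x for x in xs])
ys=[66,64,62,60,58,56,52,28,24,0,-12,-24,-28,-52,-56,-58,-60,-62,-64]
for y,r in zip(ys,rect(xs,ys,56)):print('%4d:'%y,*['%4d'%v for v in r])
# lever handle: search bright vertical line at z~307: middle handle for each angle
for y in (40,20,-20,-40):
  print(y,[(a,int(rect([-205*np.cos(a)],[y],105+205*np.sin(a)+7)[0,0])) for a in (1.5,1.55,1.6,1.65,1.7,1.75,1.8,1.85)])
print(env.state()['ft_force'])
"
```

```text
-127 -125 -123 -121 -119 -117 -115 -113 -111 -109 -107 -105 -103 -101  -99  -97  -95  -93  -91  -89  -87  -85
  66:   98  101  105  107   94   96  104  102   99  101   97   88   93  107  109   97   92   94   93   92   99  105
  64:   93  100  107  107   98   88   91   95  102  102   96   90   90   96   99   96   91   92   88   94  106  112
  62:   96   94   99  103   95   88  100  111  116  115  108  104  102  102  102   97   94   95   93   94  106  112
  60:  102   96  101   99   92  110  149  162  162  157  152  148  143  148  151  135  112  110  110  103  105  106
  58:  105  102  103   96   96  135  195  217  218  214  212  209  207  208  209  178  137  124  121  112  107  108
  56:  114  116  111   99  104  150  209  233  233  228  230  230  228  231  232  204  157  125  113  107  109  120
  52:  130  135  140  137  131  157  204  228  231  230  229  231  232  232  233  216  175  137  111  104  114  129
  28:  171  172  165  159  159  184  219  230  229  228  228  229  230  233  231  202  175  172  187  195  190  176
  24:  167  168  167  167  166  185  215  229  229  228  227  
[... 950 characters left out ...]
3  151  107   95   94   95  100
 -62:  106  113  103  103  148  198  210  209  215  213  216  220  222  226  231  225  185  127   96   94  100  107
 -64:  109  115  104  113  174  228  228  224  223  223  224  224  228  231  233  235  201  138   99   98  106  105
40 [(1.5, 98), (1.55, 95), (1.6, 111), (1.65, 88), (1.7, 67), (1.75, 49), (1.8, 108), (1.85, 91)]
20 [(1.5, 121), (1.55, 106), (1.6, 99), (1.65, 99), (1.7, 86), (1.75, 199), (1.8, 97), (1.85, 75)]
-20 [(1.5, 119), (1.55, 113), (1.6, 106), (1.65, 101), (1.7, 108), (1.75, 197), (1.8, 96), (1.85, 75)]
-40 [(1.5, 102), (1.55, 88), (1.6, 96), (1.65, 98), (1.7, 58), (1.75, 48), (1.8, 103), (1.85, 74)]
[-0.24571651 -0.09337989  0.14962765]
```

The lever reads 1.75 and the bar is square on the pins. The y push never showed the stop's reaction, so I add one gentle end nudge until force is felt.

```bash
python3 -c "
from h import *
go(-106,85,43)"
```

```text
t 15.3833 rig [[-298.7    2.5  124. ]] shift [-193.3   81.3   81. ] turn 0.25 f [-0.2 -0.1  0.1]
```

Call:
step_arm:
  plan:
    - [[-40,30,0,0,-1],[-80,60,0,0,-1],[-120,85,0,0,-1],[-160,90,0,0,-1],[-193,90,0,0,-1],[-193,90,35,0,-1],[-193,90,70,0,-1],[-193,90,81,0,-1]]

```text
t: 16.05
eef_pos: [559.8, 182.8, 36.0]
tcp_rot: [-3.135, 0.001, 1.683]
ft_force: [-0.4, 1.6, -0.9]
opening: 0.006
grip_force: 0.0
```

Call:
step_arm:
  plan:
    - [[0,0,0,0,-1],[0,-8,0,0,-1],[0,-14,0,0,-1],[0,-19,0,0,-1],[0,-22,0,0,-1],[0,-24,0,0,-1],[0,-24,0,0,-1]]

```text
t: 16.63
eef_pos: [538.0, 182.3, 41.4]
tcp_rot: [3.141, -0.0, 1.686]
ft_force: [0.6, -0.2, 0.7]
opening: 0.003
grip_force: 0.0
```

```bash
python3 -c "
from h import *
go(-106,67,43)"
```

```text
t 16.6333 rig [[-102.9   68.2   41.4]] shift [ 3.1 -1.2 -1.6] turn 0.06 f [ 0.6 -0.2  0.7]
```

Call:
step_arm:
  plan:
    - [[1.5,-0.5,0,0,-1],[2,-1,0,0,-1],[2,-1.4,0,0,-1],[2,-1.4,0,0,-1]]

```text
t: 16.97
eef_pos: [536.9, 184.1, 40.7]
tcp_rot: [3.141, -0.0, 1.686]
ft_force: [0.9, 2.2, 0.9]
opening: 0.008
grip_force: 0.6
```

Call:
step_arm:
  plan:
    - [[0,-0.4,0,0,-1],[0,-0.7,0,0,-1],[0,-0.7,0,0,-1]]

```text
t: 17.22
eef_pos: [536.8, 184.0, 40.9]
tcp_rot: [3.139, -0.0, 1.685]
ft_force: [5.5, 1.6, -1.7]
opening: 0.007
grip_force: 2.5
```

The stop is felt (5.5 N). Withdraw and check.

Call:
step_arm:
  plan:
    - [[0,10,0,0,-1],[0,25,0,0,-1],[0,25,-40,0,-1],[0,25,-80,0,-1],[40,0,-80,0,-1],[80,-30,-80,0,-1],[120,-50,-80,0,-1],[160,-60,-80,0,-1]]

```text
t: 17.88
eef_pos: [462.9, 321.9, 120.8]
tcp_rot: [-3.14, 0.001, 1.684]
ft_force: [1.8, 1.0, -0.3]
opening: 0.003
grip_force: 0.0
```

Call:
step_arm:
  plan:
    - [[40,0,0,0,-1],[40,0,0,0,-1],[40,0,0,0,-1]]

```text
t: 18.13
eef_pos: [459.4, 362.8, 120.3]
tcp_rot: [-3.141, 0.0, 1.689]
ft_force: [0.3, -0.5, -0.5]
opening: 0.002
grip_force: 0.0
```

```bash
python3 -c "
from h import *
T=env.get_calibration('top');p=np.load('rig.npy');im=env.read_camera('top');g0=cv2.cvtColor(im,6)
def rect(xs,ys,z):
    G=np.array([[x,y,z] for y in ys for x in xs],float);q=proj(T,rig2w(p,G)).astype(np.float32).reshape(len(ys),len(xs),2)
    return cv2.remap(g0,q[...,0],q[...,1],cv2.INTER_CUBIC)
xs=np.arange(-127,-90,2)
print('     ',*['%4d'%x for x in xs])
ys=[62,60,58,56,52,28,0,-28,-52,-56,-58,-60,-62]
for y,r in zip(ys,rect(xs,ys,56)):print('%4d:'%y,*['%4d'%v for v in r])
for y in (20,-20):
  print(y,[(a,int(rect([-205*np.cos(a)],[y],105+205*np.sin(a)+7)[0,0])) for a in (1.65,1.7,1.75,1.8)])
print(env.state()['ft_force'])
"
```

```text
-127 -125 -123 -121 -119 -117 -115 -113 -111 -109 -107 -105 -103 -101  -99  -97  -95  -93  -91
  62:   96   96  101  101   96   89   97  107  111  114  109  107  101  101  104  101   95   92   97
  60:  100   94  100   99   96  112  144  159  163  155  152  147  141  147  150  135  114  112  110
  58:  105  102  102   97  100  134  192  217  220  214  210  209  207  209  209  178  138  125  118
  56:  113  114  114  103  104  146  208  232  231  232  228  228  229  231  232  204  157  125  112
  52:  126  136  141  135  132  159  206  229  230  229  229  229  231  234  233  217  173  135  113
  28:  172  172  167  160  159  184  217  229  229  229  228  229  231  232  232  203  175  170  185
   0:  165  164  166  163  167  191  218  228  228  227  227  229  229  231  231  230  228  227  229
 -28:  161  164  166  167  166  187  216  227  227  226  227  228  230  231  226  212  196  195  191
 -52:  140  140  143  160  210  223  226  226  226  226  226  227  228  230  232  226  192  163  158
 -56:   99   85   84  117  170  205  221  225  225  226  227  228  230  231  231  212  145   97   94
 -58:   98   85   85  104  147  178  212  223  223  225  225  226  229  232  233  204  136   94   89
 -60:   98   97   95  100  131  166  198  205  213  212  217  221  223  230  233  206  151  107   94
 -62:  105  112  102  103  147  201  213  211  214  212  217  220  221  227  232  227  187  123   94
20 [(1.65, 101), (1.7, 89), (1.75, 200), (1.8, 101)]
-20 [(1.65, 102), (1.7, 108), (1.75, 201), (1.8, 95)]
[ 0.34777037  0.13914571 -0.39866854]
```

Nothing moved: the bar is seated square, the lever is up, and the arm is clear.

```bash
python3 -c "
from cell import env
print(env.job_done())"
```

```text
the job is handed in; nothing more can be done
None
```

I handed the job in at about 18 s: the lever is up on its upper stop (about 1.75 rad in the last top view) and the bar is square against both pins, its end on the end stop, with the arm clear of the rig; `job_done()` returned no verdict.

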